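# Fill the counting-disc tube to its mark

### The job

Stack wooden discs flat inside the slotted wooden tube until the top of the stack lies between the two dark lines scored around it. The cork floor inside sits at a different depth each time, so feel how high the stack comes and choose thick and thin discs to suit; lower every disc gently until it rests, never let it drop down the tube. Leave the discs you do not need lying on the table and everything else where it stands.

Things in the scene. Friction and masses are not known exactly. Their poses are not given: they have to be found in the camera images.
- tube: fixed upright plywood tube on a round foot (84 mm across, 12 mm thick); origin under the foot's centre, at table height, z up along the bore. Bore 53 mm, wall 6 mm, rim at 75 mm. Two slots, 34 mm wide, open at the top, run down to the foot on its own +y and -y sides: the fingers of a gripper closing along the tube's y can go down in them with a disc
- tube_mark (a point): point on the bore's axis half-way between the two dark lines scored around the tube, which lie 59 and 71 mm above the table. Below it a firm cork floor is wedged in the bore, its top 22 to 44 mm above the table (not measured, differs each time; holds against a 25 N push); the discs stand on it
- thick_a_mid (a point): loose plain birch disc, 48 mm across, 16 mm thick, lying flat on the table at the start; this point is its centre, half-way up, z along its axis. Weighs 10 to 35 g.
- thick_b_mid (a point): loose plain birch disc, 48 mm across, 16 mm thick, lying flat on the table at the start; this point is its centre, half-way up, z along its axis. Weighs 10 to 35 g.
- thin_a_mid (a point): loose plain birch disc, 48 mm across, 8 mm thick, lying flat on the table at the start; this point is its centre, half-way up, z along its axis. Weighs 10 to 35 g.
- thin_b_mid (a point): loose plain birch disc, 48 mm across, 8 mm thick, lying flat on the table at the start; this point is its centre, half-way up, z along its axis. Weighs 10 to 35 g.
- press_box: bystander: chrome storage box with a press button, 70 x 90 x 48 mm; origin under its centre
- suction_toy: bystander: pink suction toy, 44 mm across, 50 mm tall; origin under its centre
- coaster: bystander: grey ceramic tile coaster lying flat, 100 x 100 x 8 mm; origin under its centre
- pawn: bystander: wooden game pawn, 34 mm across, 56 mm tall; origin under its centre
- teether: bystander: wooden ring lying flat, 68 mm outside, 44 mm inside, 14 mm high; origin under its centre
- piece: bystander: jigsaw piece with a small knob, about 75 x 65 mm, 24 mm high with the knob; origin under its middle

How it is judged (in metres and radians):
At the end, for the whole second after the job is handed in: The top of the highest disc in the tube is 59 to 71 mm above the table, between the lines, none above; discs in the tube lie flat (within 5 degrees), within 6 mm of its axis; all others lie on the table, 60 mm or more from the axis; all discs at rest (((horizontal distance between thick_a_mid and tube_mark below 0.006 m and angle between the z axis of thick_a_mid and the z axis of tube, either way round below 0.09 rad and z of thick_a_mid in the frame of tube between 0.051 and 0.063 m) or (horizontal distance between thick_b_mid and tube_mark below 0.006 m and angle between the z axis of thick_b_mid and the z axis of tube, either way round below 0.09 rad and z of thick_b_mid in the frame of tube between 0.051 and 0.063 m) or (horizontal distance between thin_a_mid and tube_mark below 0.006 m and angle between the z axis of thin_a_mid and the z axis of tube, either way round below 0.09 rad and z of thin_a_mid in the frame of tube between 0.055 and 0.067 m) or (horizontal distance between thin_b_mid and tube_mark below 0.006 m and angle between the z axis of thin_b_mid and the z axis of tube, either way round below 0.09 rad and z of thin_b_mid in the frame of tube between 0.055 and 0.067 m)) and ((horizontal distance between thick_a_mid and tube_mark below 0.006 m and angle between the z axis of thick_a_mid and the z axis of tube, either way round below 0.09 rad and z of thick_a_mid in the frame of tube below 0.063 m) or (horizontal distance between thick_a_mid and tube_mark above 0.06 m and height (world z) of thick_a_mid below 0.02 m)) and ((horizontal distance between thick_b_mid and tube_mark below 0.006 m and angle between the z axis of thick_b_mid and the z axis of tube, either way round below 0.09 rad and z of thick_b_mid in the frame of tube below 0.063 m) or (horizontal distance between thick_b_mid and tube_mark above 0.06 m and height (world z) of thick_b_mid below 0.02 m)) and ((horizontal distance between thin_a_mid and tube_mark below 0.006 m and angle between the z axis of thin_a_mid and the z axis of tube, either way round below 0.09 rad and z of thin_a_mid in the frame of tube below 0.067 m) or (horizontal distance between thin_a_mid and tube_mark above 0.06 m and height (world z) of thin_a_mid below 0.02 m)) and ((horizontal distance between thin_b_mid and tube_mark below 0.006 m and angle between the z axis of thin_b_mid and the z axis of tube, either way round below 0.09 rad and z of thin_b_mid in the frame of tube below 0.067 m) or (horizontal distance between thin_b_mid and tube_mark above 0.06 m and height (world z) of thin_b_mid below 0.02 m)) and linear speed of each of thick_a, thick_b, thin_a, thin_b below 0.02 m/s); the robot touches nothing.
It fails at once if a disc drops down the tube (moves faster than 0.42 m/s inside it) ((horizontal distance between thick_a_mid and tube_mark below 0.012 m and z of thick_a_mid in the frame of tube below 0.075 m and linear speed of thick_a above 0.42 m/s) or (horizontal distance between thick_b_mid and tube_mark below 0.012 m and z of thick_b_mid in the frame of tube below 0.075 m and linear speed of thick_b above 0.42 m/s) or (horizontal distance between thin_a_mid and tube_mark below 0.012 m and z of thin_a_mid in the frame of tube below 0.075 m and linear speed of thin_a above 0.42 m/s) or (horizontal distance between thin_b_mid and tube_mark below 0.012 m and z of thin_b_mid in the frame of tube below 0.075 m and linear speed of thin_b above 0.42 m/s)).
It fails at once if a bystander is moved by more than 20 mm (distance of any of press_box, suction_toy, coaster, pawn, teether, piece from where it was at the start of the episode above 0.02 m).
It also fails if it takes over 72 s, if anything falls off the work surface, if the arm or the gripper's body presses on something with over 40 N, if the wrist force passes 120 N, or if a joint passes its speed limit or range.

### The arm

A 7-joint arm with a two-finger parallel gripper is mounted at the origin on the work surface. World frame = base frame: x ahead of the robot, y to its left, z up, the work surface at z = 0. Lengths are in mm, angles in rad, forces in N, time in s.
With the tool pointing down it reaches from about 400 to 875 mm from the base axis. Payload 6.5 kg.
Tool frame: the origin (TCP) lies at the very end of the fingers, on their centre line; the grasp point (between the pads) lies 19 mm behind it (r.grip_depth is the distance from the TCP to the grasp point, in mm); z points along the fingers, y is the line along which they close (so a half turn about z gives the same grasp; the last joint's range is limited). The gripper opens to 85 mm and grips with 20 to 120 N. Pads are 22 mm wide; open, the fingers measure 114 mm over their backs; the gripper's body (76 mm by 85 mm) begins 54 mm behind the grasp point. The pads swing forward as they close: fully open they stand 13 mm farther back than shut.
Start: joints at [-1.183, 0.536, -0.004, 1.538, 0.003, 1.067, -0.071], TCP at [284.945, 584.206, 204.69] pointing down, gripper open.
Joint ranges: [-2.7, 2.7], [-0.37, 2.16], [-1.27, 1.26], [0.24, 2.4], [-1.31, 4.45], [0.19, 1.91], [-2.76, 2.76]. Speed limits (rad/s): [2.39, 2.39, 3.14, 3.14, 3.14, 3.14, 3.14].

### API

Orientations are given as a 3x3 rotation matrix whose columns are the frame's x, y, z axes.
In Python, from cell import r, camera, camera_params gives the robot as it stands. The module is installed in compiled form; this text tells all that it offers.
- The arm moves only by the tool arm_command, never from a script. Its argument "plan" is a list that holds one entry, the list of rows, each a list of 4 numbers: the shift along the tool's x, y, z in m, then the turn about the tool's z in rad. A call has 1 to 5 rows; each row is the pose to reach, as a shift and turn from the pose commanded when the call began, along the tool's axes at that moment; what a row does not reach only later rows make up. A row lasts 1/10 s, in which the tool goes at most 50 mm and 8.59 degrees, less where a joint would pass 70% of its speed; a pose out of reach is approached as far as the arm can. A call with a gripper value outside its range is refused whole. "gripper" is the closure, from 0 (fully open) to 1 (shut), set as the call begins (left out, the last holds). The fingers move at their own pace and stop on an object; the grip force is fixed at half the most. Time passes only in rows, so rows that repeat a pose let the fingers close. It gives the time, the measured TCP pose, the force, the opening and the grip force at its end, in the units of the state.
- r.get_state(): the state, without advancing time (a new reading comes with each control period).
- camera(name): name is "scene" or "top" or "wrist"; returns the picture (480x640x3 uint8, red, green, blue); there is no depth.
- camera_params(name): a dict with "fx", "fy", "cx", "cy" (pixels), "R" (3x3) and "t" (3): a world point X has camera coordinates R X + t. Camera axes: x right, y down, z forward; pixel columns grow to the right and rows downward; lengths in mm; the calibration is good to about 2 mm. A picture is of the moment at which its call begins: read the wrist's pose just before it. camera_params takes no time and is no camera call; for the wrist camera it gives the pose at the moment of the call.
- r.finish_job(): hands the job in; it is judged then, once.
The state is a dict: "time": time; "qpos": joint angles; "joint_vel": joint speeds; "joint_torque": joint torques, N m; "tool_pos": TCP position; "ee_rot": TCP orientation; "ft_force": force on the tool from outside, world axes, zero at the start; "wrist_torque": the same for the moment, N m; "gripper_width": finger opening in mm; "grip_force": force on a finger pad.
Only numpy, scipy, OpenCV 4.12 (cv2) and the standard library are available. Lean on these libraries where they do the work, as an engineer would, in place of code of your own. Each camera call takes 0.05 s, during which the arm holds its last target. There are 200 camera calls.

## Working session

There is one attempt and no reset: what is moved stays moved. The work goes in short steps, Python scripts to look and compute and a tool call to move; the robot and the scene stay as the last step left them, time stands still between calls to the robot, and variables do not carry over. Pictures are saved under pics/ and viewed, at most 10 in all, crops included, and the job is handed in when it is done.

Besides the shell and the picture viewer there is one more tool, called after "Request:" by a JSON object that holds its "name" and its "arguments", one argument or row to a line. arm_command: Moves the arm, as the interface text tells. Its arguments: {"type":"object","properties":{"plan":{"type":"array"},"gripper":{"type":"number"}},"required":["plan"]}

```bash
mkdir -p pics
python3 - <<'E'
from cell import r,camera,camera_params
import cv2,numpy as np
for n in("top","scene"):
    im=camera(n); cv2.imwrite(f"pics/{n}0.png",im[:,:,::-1]); p=camera_params(n)
    print(n,{k:np.round(v,4).tolist() for k,v in p.items()})
s=r.get_state();print(s)
E
```

```text
top {'fx': 492.4418, 'fy': 492.4418, 'cx': 315.8097, 'cy': 241.8395, 'R': [[0.0193, -0.9998, -0.0076], [-0.9839, -0.0176, -0.178], [0.1778, 0.0109, -0.984]], 't': [-26.8091, 534.3628, 907.1218]}
scene {'fx': 518.6958, 'fy': 518.6958, 'cx': 314.3133, 'cy': 244.1745, 'R': [[0.2412, 0.9705, 0.0052], [0.8252, -0.2023, -0.5274], [-0.5108, 0.1315, -0.8496]], 't': [-136.3796, -410.66, 1342.5611]}
{'time': 0.1, 'qpos': array([-1.18324944,  0.5370848 , -0.00445951,  1.53876667,  0.00260965,
        1.06729205, -0.07119781]), 'joint_vel': array([ 0.00140575, -0.00117316,  0.00057158, -0.00137072, -0.00026396,
       -0.00189636, -0.00079271]), 'joint_torque': array([ 2.00676077e-03, -5.84556842e+01,  1.05185185e+00, -2.59778917e+01,
        1.26910151e-02,  4.49187326e-03, -3.20116690e-06]), 'tool_pos': array([284.65984819, 583.6813859 , 203.90714699]), 'ee_rot': array([[-8.98853348e-01,  4.38249163e-01, -5.74563263e-04],
       [ 4.38249525e-01,  8.98852211e-01, -1.43424893e-03],
       [-1.12110934e-04, -1.54098153e-03, -9.99998806e-01]]), 'ft_force': array([0.23129386, 0.16193983, 0.20136227]), 'wrist_torque': array([ 0.00948071,  0.05507946, -0.05330702]), 'grip_force': 0.0, 'gripper_width': 85.2366444025264}
```

View pics/top0.png

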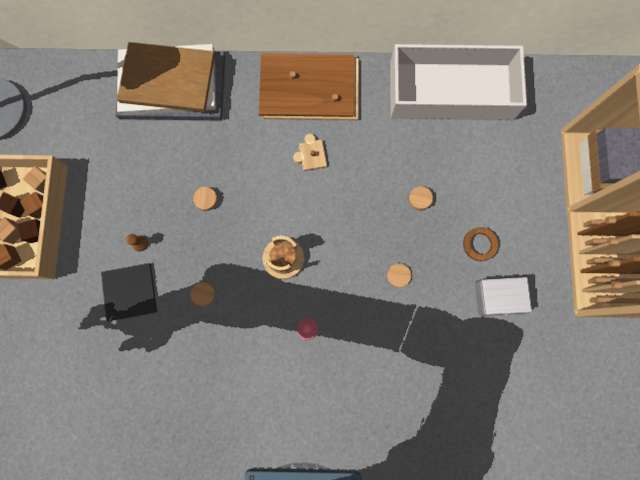

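View pics/scene0.png

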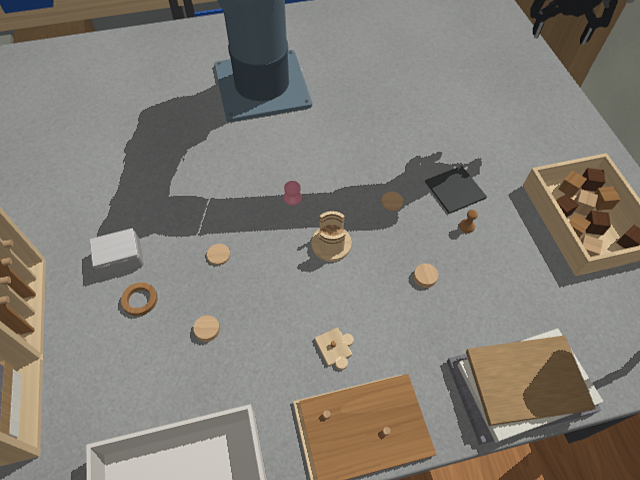

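The top view shows discs at about (205,198), (421,198), (399,275) and (202,294, in shadow), and the tube at (283,257). The scene view shows the same discs at (426,275), (206,327), (218,254) and (392,201), with the tube at (331,240). I'll zoom in next.

```bash
cat > h.py <<'E'
import numpy as np,cv2
from cell import r,camera,camera_params
def ray(p,uv):
    R=np.array(p["R"]);t=np.array(p["t"]).ravel()
    d=R.T@np.array([(uv[0]-p["cx"])/p["fx"],(uv[1]-p["cy"])/p["fy"],1.]);return -R.T@t,d/np.linalg.norm(d)
def onz(p,uv,z):
    c,d=ray(p,uv);return c+d*(z-c[2])/d[2]
def tri(rays):
    A=np.zeros((3,3));b=np.zeros(3)
    for c,d in rays:
        M=np.eye(3)-np.outer(d,d);A+=M;b+=M@c
    return np.linalg.solve(A,b)
def proj(p,X):
    x=np.array(p["R"])@np.array(X)+np.array(p["t"]).ravel();return p["cx"]+p["fx"]*x[0]/x[2],p["cy"]+p["fy"]*x[1]/x[2]
E
python3 - <<'E'
from h import *
D=dict(top=[(205,198),(421,198),(399,275),(202,294)],scene=[(426,275),(206,327),(218,254),(392,201)])
T=dict(top=(283,255),scene=(331,237)); out=[]
P={n:camera_params(n) for n in D}
C={n:[] for n in D}
rows=[]
for n in("top","scene"):
    im=cv2.imread(f"pics/{n}0.png");hsv=cv2.cvtColor(im,cv2.COLOR_BGR2HSV);row=[]
    for u,v in D[n]:
        w=22;c=hsv[v-w:v+w,u-w:u+w];m=((c[...,1]>70)&(c[...,0]<25)).astype(np.uint8)
        k,l,s,ce=cv2.connectedComponentsWithStats(m);i=1+np.argmax(s[1:,4]);cu,cv_=ce[i]+[u-w,v-w]
        C[n].append((cu,cv_));print(n,np.round((cu,cv_),1),s[i][2:],np.round(onz(P[n],(cu,cv_),6),1))
        row.append(cv2.resize(im[v-18:v+18,u-18:u+18],(150,150),interpolation=cv2.INTER_CUBIC))
    rows.append(np.hstack(row))
    u,v=T[n];out.append(cv2.resize(im[v-30:v+30,u-30:u+30],(300,300),interpolation=cv2.INTER_CUBIC))
for i in range(4): print(i,np.round(tri([ray(P[n],C[n][i]) for n in C]),1))
cv2.imwrite("pics/crop.png",np.vstack([rows[0],rows[1],np.hstack(out)]))
s=r.get_state();print(np.round(proj(P["top"],s["tool_pos"])))
p=camera_params("wrist");print({k:np.round(v,3).tolist() for k,v in p.items()})
E
```

```text
top [205.  198.4] [ 25  24 465] [629.3 213.9   6. ]
top [420.2 197.8] [ 25  24 471] [ 638.2 -229.2    6. ]
top [398.8 274.7] [ 25  24 467] [ 478.5 -183.6    6. ]
top [202.3 293.6] [ 25  24 467] [433.6 207.6   6. ]
scene [425.3 275.2] [ 24  24 462] [629.6 214.3   6. ]
scene [206.1 328.2] [ 27  26 536] [ 638.  -229.1    6. ]
scene [217.9 254. ] [ 24  21 385] [ 481.  -183.6    6. ]
scene [392.  200.9] [ 21  19 328] [437.1 208.    6. ]
0 [629.5 214.2   5.6]
1 [ 638.1 -229.1    6.3]
2 [ 478.9 -184.     2.8]
3 [434.  209.2   1.3]
[-75. 376.]
{'fx': 337.844, 'fy': 337.844, 'cx': 319.963, 'cy': 237.868, 'R': [[0.438, 0.899, -0.003], [0.869, -0.423, 0.258], [0.231, -0.116, -0.966]], 't': [-649.365, -33.313, 379.542]}
```

View pics/crop.png

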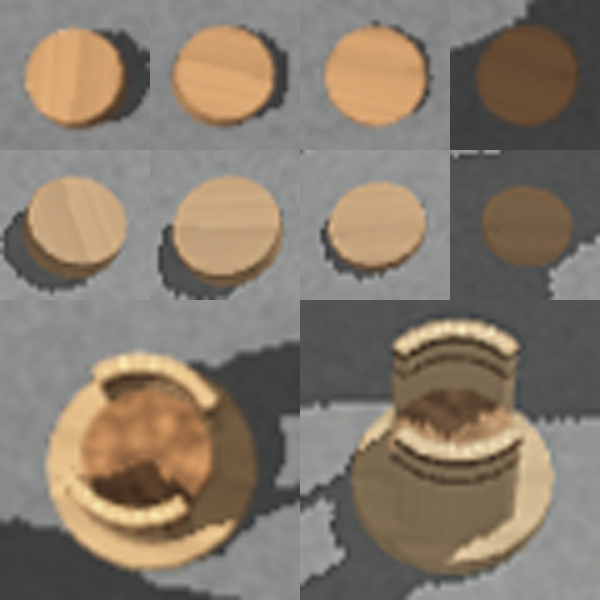

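Discs 0 and 1, at (629,214) and (638,-229), are thick: their side walls show clearly. Discs 2 and 3, at (479,-184) and (434,209), are thin. The tube's slots face roughly world ±y, tilted about 14°.

Run:
```python
from h import *
P=camera_params("top")
f=lambda x,y:(253+x/5,225+(y-300)/5)
print("foot",onz(P,f(152,461),12))
c=[onz(P,f(*q),75)for q in[(95,372),(217,402),(65,485),(185,520)]]
print(np.round(c,1),np.mean(c,0)); 
for a,b in((0,1),(2,3)): d=c[a]-c[b];print(np.degrees(np.arctan2(d[1],d[0])))
p=camera_params("wrist");print(-np.array(p["R"]).T@np.array(p["t"]).ravel())
s=r.get_state();R=s["ee_rot"]
for X in [np.r_[np.mean(c,0)[:2],203.9],[629.5,214.2,203.9]]: print(R.T@(np.array(X)-s["tool_pos"]))
```

```text
foot [508.82282704  47.83157236  12.        ]
[[533.1  65.5  75. ]
 [522.4  19.2  75. ]
 [489.9  75.3  75. ]
 [477.5  30.   75. ]] [505.71241634  47.49830454  75.        ]
77.04878876941835
74.748162287449
[225.82040843 613.49106756 373.45707105]
[-433.67582089 -385.07323413    0.64915831]
[-4.71885766e+02 -1.80983242e+02  3.38942784e-01]
```

Request:
{"name": "arm_command", "arguments": {
  "plan": [
    [[-0.434,-0.385,0,-0.2],[-0.434,-0.385,0,-0.2],[-0.434,-0.385,0,-0.2],[-0.434,-0.385,0,-0.2],[-0.434,-0.385,0,-0.2]]
  ]
}}

```text
time: 0.6
tool_pos: [380.7, 350.9, 204.5]
ee_rot: [[-0.968, 0.251, -0.0], [0.251, 0.968, -0.0], [0.0, -0.0, -1.0]]
ft_force: [1.1, 0.8, 0.8]
gripper_width: 85.3
grip_force: 0.0
```

Request:
{"name": "arm_command", "arguments": {
  "plan": [
    [[-0.1985,-0.2636,0,0],[-0.1985,-0.2636,0,0],[-0.1985,-0.2636,0,0],[-0.1985,-0.2636,0,0],[-0.1985,-0.2636,0,0]]
  ]
}}

```text
time: 1.1
tool_pos: [476.0, 120.0, 204.7]
ee_rot: [[-0.968, 0.251, -0.0], [0.251, 0.968, 0.0], [0.0, 0.0, -1.0]]
ft_force: [1.3, 0.3, -0.0]
gripper_width: 85.3
grip_force: 0.0
```

Request:
{"name": "arm_command", "arguments": {
  "plan": [
    [[-0.048,-0.064,0,0],[-0.048,-0.064,0,0],[-0.048,-0.064,0,0]]
  ]
}}

```text
time: 1.4
tool_pos: [507.3, 42.5, 204.6]
ee_rot: [[-0.966, 0.259, 0.001], [0.259, 0.966, -0.002], [-0.001, -0.002, -1.0]]
ft_force: [0.3, -0.0, 0.6]
gripper_width: 85.5
grip_force: 0.0
```

Run:
```python
from h import *
p=camera_params("wrist");im=camera("wrist");s=r.get_state();print(s["tool_pos"],s["ee_rot"].round(3).tolist())
np.savez("w1.npz",**p);cv2.imwrite("pics/w1.png",im[:,:,::-1])
cv2.imwrite("pics/w1c.png",cv2.resize(im[120:340,190:450,::-1],None,fx=2.5,fy=2.5,interpolation=cv2.INTER_CUBIC))
print(proj(p,[507,47.7,75]))
```

```text
[506.36629365  45.68311011 204.44670805] [[-0.967, 0.256, -0.0], [0.256, 0.967, -0.001], [0.0, -0.001, -1.0]]
(np.float64(325.13425043925474), np.float64(221.03942522795413))
```

View pics/w1.png

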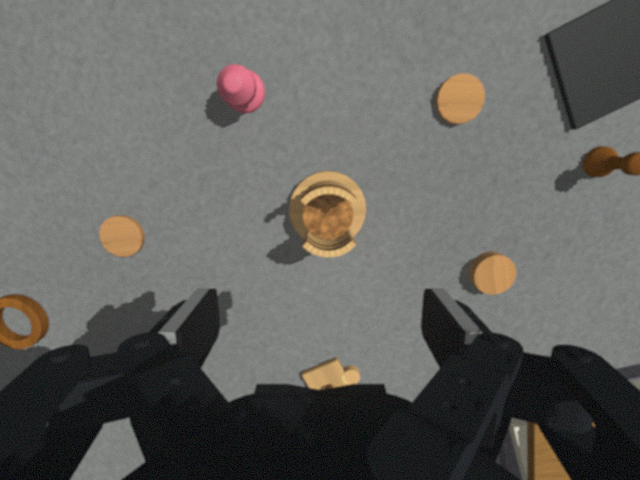

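The wrist view shows the tube at about (328,220), with its slots left and right and its walls above and below. I'll take a closer crop for alignment.

View pics/w1c.png

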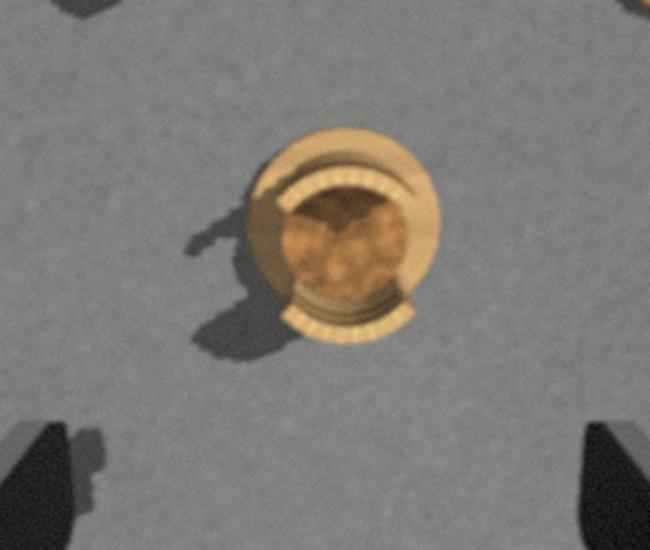

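Run:
```python
from h import *
p=dict(np.load("w1.npz"));P=camera_params("top")
f=lambda x,y:(190+x/2.5,120+y/2.5)
c=np.array([onz(p,f(*q),75)for q in[(277,203),(413,190),(282,315),(415,310)]])
print(c.round(1),c.mean(0))
for a,b in((0,1),(2,3)): d=c[b]-c[a];print(np.degrees(np.arctan2(d[1],d[0])))
print("rim mid",(onz(p,f(346,167),75)+onz(p,f(348,344),75))/2)
print("foot",onz(p,f(344.5,224),12),"cork",onz(p,f(344.5,240),27))
# discs in the wrist image: (461,98)thin3,(494,273)thick0,(121,236)thin2
for uv,z in(((494.5,273),12),((461,99),6),((121.5,236),6)): print(uv,onz(p,uv,z).round(1))
# tube from scene by rim corners
S=camera_params("scene");g=lambda x,y:(301+(x-300)/5,207+(y-300)/5)
print("scene foot",onz(S,g(453,475),12))
s=r.get_state();print(s["tool_pos"],s["ee_rot"].T@(np.array([629.5,214.2,204])-s["tool_pos"]))
```

```text
[[483.9  31.4  75. ]
 [491.9  79.2  75. ]
 [524.4  21.8  75. ]
 [535.2  69.7  75. ]] [508.88572057  50.51129784  75.        ]
80.52229660264061
77.30620799223063
rim mid [509.77735007  50.41286803  75.        ]
foot [508.7938978   50.96815671  12.        ] cork [512.65686659  49.66213583  27.        ]
(494.5, 273) [628.6 216.   12. ]
(461, 99) [434.8 210.1   6. ]
(121.5, 236) [ 479.  -181.8    6. ]
scene foot [512.1662678   50.17152727  12.        ]
[506.36629365  45.68311011 204.44670805] [-75.98212339 194.38800016   0.27145133]
```

Request:
{"name": "arm_command", "arguments": {
  "plan": [
    [[-0.076,0.193,0,0.75],[-0.076,0.193,0,0.75],[-0.076,0.193,0,0.75],[-0.076,0.193,0.05,0.75],[-0.076,0.193,0.1,0.75]]
  ],
  "gripper": 0.25
}}

```text
time: 1.95
tool_pos: [627.4, 219.4, 125.0]
ee_rot: [[-0.538, 0.843, 0.006], [0.843, 0.538, 0.006], [0.002, 0.008, -1.0]]
ft_force: [0.1, 0.8, -0.5]
gripper_width: 64.1
grip_force: 0.0
```

Request:
{"name": "arm_command", "arguments": {
  "plan": [
    [[0,0,0.04,0.75],[0,0,0.04,0.75],[0,0,0.04,0.75],[0,0,0.04,0.75],[0,0,0.04,0.75]]
  ]
}}

```text
time: 2.45
tool_pos: [623.5, 213.4, 83.2]
ee_rot: [[0.186, 0.983, -0.002], [0.983, -0.186, 0.001], [0.0, -0.002, -1.0]]
ft_force: [0.9, 0.6, -1.0]
gripper_width: 64.1
grip_force: 0.0
```

Request:
{"name": "arm_command", "arguments": {
  "plan": [
    [[0,0,0,0],[0,0,0,0]]
  ]
}}

```text
time: 2.65
tool_pos: [623.9, 212.6, 83.5]
ee_rot: [[0.176, 0.984, -0.001], [0.984, -0.176, 0.0], [-0.0, -0.001, -1.0]]
ft_force: [0.4, -0.1, -0.6]
gripper_width: 63.9
grip_force: 0.0
```

Run:
```python
from h import *
p=camera_params("wrist");im=camera("wrist");s=r.get_state();print(s["tool_pos"],s["ee_rot"].round(3).tolist(),s["gripper_width"])
cv2.imwrite("pics/w2.png",im[:,:,::-1])
hsv=cv2.cvtColor(im,cv2.COLOR_RGB2HSV);m=((hsv[...,1]>70)&(hsv[...,0]<25)).astype(np.uint8)
k,l,st,ce=cv2.connectedComponentsWithStats(m)
for i in range(1,k):
    if st[i,4]>300: print(st[i],ce[i].round(1),onz(p,ce[i],12).round(1))
print(s["ee_rot"].T@(np.array([629,215,s["tool_pos"][2]])-s["tool_pos"]))
```

```text
[624.18351492 212.21816736  83.62329421] [[0.177, 0.984, -0.001], [0.984, -0.177, 0.0], [0.0, -0.001, -1.0]] 63.61712635988157
[ 602    0   38  199 4851] [625.9 117.3] [841.1 260.6  12. ]
[ 100   36   84   66 3411] [142.9  67.7] [530.2 347.3  12. ]
[ 296  203   66   68 3452] [328.2 236.5] [629.6 214.1  12. ]
[  52  253   67   60 3060] [ 85.2 282.3] [440.1 211.   12. ]
[ 565  310   75  105 5276] [608.4 353. ] [837.1  77.6  12. ]
[ 458  406   63   60 2098] [487.9 436.4] [736.7  10.9  12. ]
[ 3.59165535e+00  4.24701372e+00 -2.76813456e-03]
```

Request:
{"name": "arm_command", "arguments": {
  "plan": [
    [[0.003,0.005,0.04,0],[0.003,0.005,0.068,0],[0.003,0.005,0.077,0],[0.003,0.005,0.077,0]]
  ]
}}

```text
time: 3.1
tool_pos: [629.2, 213.0, 5.8]
ee_rot: [[0.181, 0.984, -0.003], [0.984, -0.181, -0.001], [-0.001, -0.002, -1.0]]
ft_force: [0.1, 0.3, 1.5]
gripper_width: 63.8
grip_force: 0.0
```

Request:
{"name": "arm_command", "arguments": {
  "plan": [
    [[0,0,0,0],[0,0,0,0],[0,0,0,0],[0,0,0,0]]
  ],
  "gripper": 0.6
}}

```text
time: 3.5
tool_pos: [630.8, 213.5, 7.8]
ee_rot: [[0.182, 0.983, 0.001], [0.983, -0.182, 0.001], [0.001, 0.001, -1.0]]
ft_force: [-0.1, 0.9, 0.3]
gripper_width: 34.2
grip_force: 0.0
```

Run:
```python
from h import *
im=camera("wrist");s=r.get_state();print(s["tool_pos"],s["gripper_width"],s["grip_force"])
cv2.imwrite("pics/w3.png",im[:,:,::-1])
```

```text
[630.69927324 213.45946826   7.57127573] 34.24775281427521 0.0
```

View pics/w3.png

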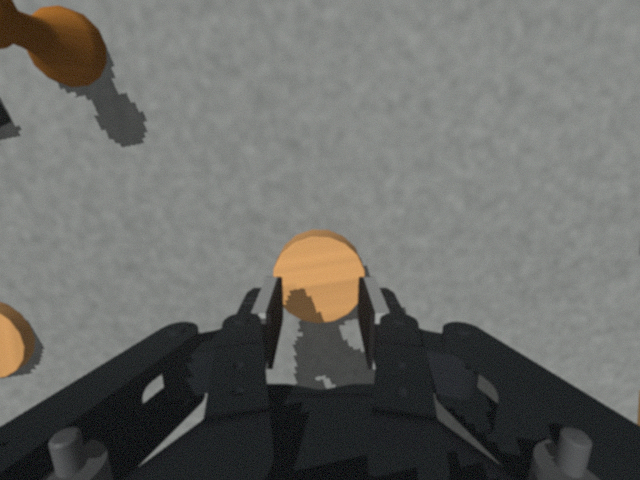

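The disc, at (318,275), now sits ahead of the fingers, so it slipped out toward tool -x.

```bash
cat > disc.py <<'E'
from h import *
def find(z=16,near=None,out=None):
    s=r.get_state();p=camera_params("wrist");im=camera("wrist")
    if out: cv2.imwrite(out,im[:,:,::-1])
    hsv=cv2.cvtColor(im,cv2.COLOR_RGB2HSV);m=((hsv[...,1]>70)&(hsv[...,0]<25)).astype(np.uint8)
    k,l,st,ce=cv2.connectedComponentsWithStats(m)
    print("tcp",s["tool_pos"].round(1),"w",round(s["gripper_width"],1),"y-az",np.degrees(np.arctan2(s["ee_rot"][1,1],s["ee_rot"][0,1])).round(1))
    for i in range(1,k):
        if st[i,4]<600: continue
        c=max(cv2.findContours((l==i).astype(np.uint8),0,1)[0],key=cv2.contourArea)
        e=cv2.minEnclosingCircle(cv2.convexHull(c));X=onz(p,e[0],z)
        if near is None or np.hypot(*(X[:2]-near))<60:
            print("px",np.round(e[0],1),round(e[1],1),"world",X.round(1),"in tool",(s["ee_rot"].T@(X-s["tool_pos"])).round(1))
E
python3 - <<'E'
from disc import *
find(12,(629,214))
p=camera_params("wrist");s=r.get_state()
print(proj(p,s["tool_pos"]),proj(p,s["tool_pos"]+[0,0,19]))
E
```

```text
tcp [630.7 213.5   7.6] w 34.2 y-az -10.5
px [318.7 277.5] 48.8 world [629.5 214.   12. ] in tool [ 0.3 -1.3 -4.4]
(np.float64(321.08903378065867), np.float64(274.98037032492675)) (np.float64(321.21707155385883), np.float64(289.3977662324117))
```

Run:
```python
from h import *
p=camera_params("wrist");s=r.get_state();R=s["ee_rot"]
for z in(0,-5,-10,-15,-20,-25):
    print(z,[np.round(proj(p,s["tool_pos"]+R@np.array([x,y,z])),0).tolist() for x in(-11,11) for y in(-17.1,17.1)])
```

```text
0 [[290.0, 294.0], [353.0, 294.0], [289.0, 255.0], [354.0, 255.0]]
-5 [[289.0, 298.0], [353.0, 298.0], [288.0, 258.0], [354.0, 258.0]]
-10 [[288.0, 302.0], [354.0, 302.0], [287.0, 262.0], [355.0, 262.0]]
-15 [[287.0, 306.0], [355.0, 307.0], [286.0, 265.0], [357.0, 265.0]]
-20 [[286.0, 311.0], [356.0, 311.0], [285.0, 269.0], [358.0, 269.0]]
-25 [[285.0, 316.0], [357.0, 316.0], [284.0, 272.0], [359.0, 272.0]]
```

Request:
{"name": "arm_command", "arguments": {
  "plan": [
    [[0,0,0,0],[0,0,0,0],[0,0,0,0]]
  ],
  "gripper": 0.25
}}

```text
time: 3.9
tool_pos: [630.3, 213.3, 6.9]
ee_rot: [[0.182, 0.983, -0.0], [0.983, -0.182, -0.0], [-0.0, 0.0, -1.0]]
ft_force: [0.1, -0.3, 0.5]
gripper_width: 64.2
grip_force: 0.0
```

Request:
{"name": "arm_command", "arguments": {
  "plan": [
    [[0,0,0.003,0],[0,0,0.006,0],[0,0,0.008,0],[0,0,0.008,0]]
  ]
}}

```text
time: 4.3
tool_pos: [629.9, 213.2, -1.7]
ee_rot: [[0.182, 0.983, -0.001], [0.983, -0.182, -0.0], [-0.0, -0.001, -1.0]]
ft_force: [-0.4, 0.2, 0.7]
gripper_width: 64.0
grip_force: 0.0
```

Request:
{"name": "arm_command", "arguments": {
  "plan": [
    [[0,0,0,0],[0,0,0,0],[0,0,0,0]]
  ],
  "gripper": 0.6
}}

```text
time: 4.6
tool_pos: [630.4, 213.3, -1.0]
ee_rot: [[0.182, 0.983, 0.0], [0.983, -0.182, 0.0], [0.0, 0.0, -1.0]]
ft_force: [-0.4, 0.5, -0.3]
gripper_width: 34.1
grip_force: 0.0
```

Run:
```python
from disc import *
find(12,(629,214),"pics/w4.png")
im=cv2.imread("pics/w4.png");cv2.imwrite("pics/w4c.png",im[200:420,200:440].repeat(2,0).repeat(2,1))
```

```text
tcp [630.4 213.3  -1. ] w 34.1 y-az -10.5
px [319.1 283. ] 50.7 world [629.6 214.3  12. ] in tool [  0.8  -1.  -13. ]
```

View pics/w4c.png

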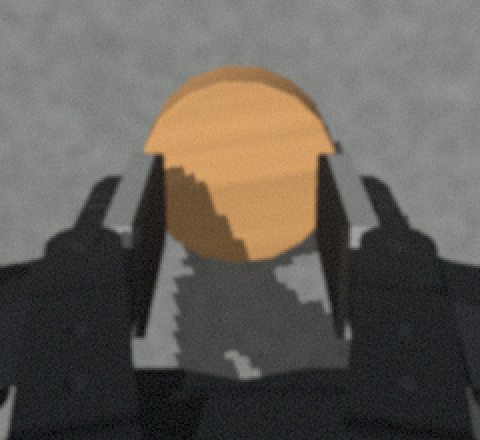

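The fingertips still sit above the disc, so the real tips end well behind the reported TCP at this opening. I'll open and go down by feel.

Request:
{"name": "arm_command", "arguments": {
  "plan": [
    [[0,0,0,0],[0,0,0,0],[0,0,0,0],[0,0,0.004,0],[0,0,0.008,0]]
  ],
  "gripper": 0.25
}}

```text
time: 5.15
tool_pos: [630.3, 213.3, -9.4]
ee_rot: [[0.182, 0.983, 0.0], [0.983, -0.182, 0.0], [0.0, 0.0, -1.0]]
ft_force: [-0.4, 0.4, 0.0]
gripper_width: 63.8
grip_force: 0.0
```

Request:
{"name": "arm_command", "arguments": {
  "plan": [
    [[0,0,0,0],[0,0,0,0],[0,0,0,0]]
  ],
  "gripper": 0.6
}}

```text
time: 5.45
tool_pos: [630.4, 213.2, -9.1]
ee_rot: [[0.182, 0.983, 0.0], [0.983, -0.182, -0.0], [-0.0, 0.0, -1.0]]
ft_force: [0.5, -0.0, 0.2]
gripper_width: 34.1
grip_force: 0.0
```

Request:
{"name": "arm_command", "arguments": {
  "plan": [
    [[0,0,0.002,0],[0,0,0.004,0],[0,0,0.004,0]]
  ]
}}

```text
time: 5.75
tool_pos: [630.7, 213.4, -11.3]
ee_rot: [[0.182, 0.983, 0.0], [0.983, -0.182, 0.001], [0.001, -0.0, -1.0]]
ft_force: [-5.2, -0.8, 14.5]
gripper_width: 34.3
grip_force: 7.3
```

Request:
{"name": "arm_command", "arguments": {
  "plan": [
    [[0,0,0.002,0],[0,0,0.004,0],[0,0,0.004,0]]
  ]
}}

```text
time: 6.05
tool_pos: [630.8, 213.4, -11.6]
ee_rot: [[0.182, 0.983, -0.001], [0.983, -0.182, 0.002], [0.002, -0.001, -1.0]]
ft_force: [-16.3, -4.1, 46.0]
gripper_width: 34.4
grip_force: 23.0
```

Request:
{"name": "arm_command", "arguments": {
  "plan": [
    [[0,0,-0.012,0],[0,0,-0.012,0]]
  ]
}}

```text
time: 6.25
tool_pos: [631.7, 213.7, -3.3]
ee_rot: [[0.182, 0.983, 0.003], [0.983, -0.182, 0.001], [0.002, 0.003, -1.0]]
ft_force: [0.0, 0.4, 0.3]
gripper_width: 34.1
grip_force: 0.0
```

Request:
{"name": "arm_command", "arguments": {
  "plan": [
    [[0,0,0,0],[0,0,0,0],[0,0,0,0],[0,0,0.01,0],[0,0,0.016,0]]
  ],
  "gripper": 0.25
}}

```text
time: 6.75
tool_pos: [629.7, 213.1, -22.5]
ee_rot: [[0.182, 0.983, -0.001], [0.983, -0.182, -0.0], [-0.001, -0.001, -1.0]]
ft_force: [0.3, -0.5, -0.2]
gripper_width: 64.1
grip_force: 0.0
```

Request:
{"name": "arm_command", "arguments": {
  "plan": [
    [[0,0,0,0],[0,0,0,0],[0,0,0,0]]
  ],
  "gripper": 0.6
}}

```text
time: 7.05
tool_pos: [630.5, 213.2, -21.1]
ee_rot: [[0.182, 0.983, 0.0], [0.983, -0.182, -0.0], [0.0, 0.0, -1.0]]
ft_force: [0.4, 1.0, -0.9]
gripper_width: 44.9
grip_force: 61.2
```

Run:
```python
from disc import *
find(12,(629,214),"pics/w5.png")
im=cv2.imread("pics/w5.png");cv2.imwrite("pics/w5c.png",im[200:420,200:440].repeat(2,0).repeat(2,1))
```

```text
tcp [630.5 213.2 -21.1] w 44.9 y-az -10.5
px [320.1 306.5] 64.3 world [629.6 211.4  12. ] in tool [ -2.   -0.5 -33.1]
```

View pics/w5c.png

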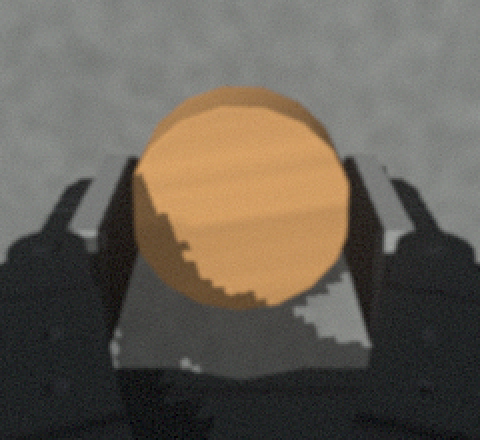

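Good grasp: the disc sits between the pads. Next I'll re-squeeze at the tube's orientation, which centres it along the other axis.

Request:
{"name": "arm_command", "arguments": {
  "plan": [
    [[0,0,0,0],[0,0,0,0],[0,0,0,-0.14],[0,0,0,-0.28],[0,0,0,-0.42]]
  ],
  "gripper": 0.25
}}

```text
time: 7.6
tool_pos: [630.4, 213.3, -21.0]
ee_rot: [[-0.241, 0.971, 0.0], [0.971, 0.241, -0.0], [-0.0, 0.0, -1.0]]
ft_force: [0.1, -0.3, 0.3]
gripper_width: 64.1
grip_force: 0.0
```

Request:
{"name": "arm_command", "arguments": {
  "plan": [
    [[0,0,0,-0.14],[0,0,0,-0.28],[0,0,0,-0.42],[0,0,0,-0.56],[0,0,0,-0.7]]
  ]
}}

```text
time: 8.1
tool_pos: [630.5, 213.1, -21.0]
ee_rot: [[-0.809, 0.588, 0.0], [0.588, 0.809, -0.0], [-0.0, 0.0, -1.0]]
ft_force: [0.2, 0.2, 0.1]
gripper_width: 64.1
grip_force: 0.0
```

Request:
{"name": "arm_command", "arguments": {
  "plan": [
    [[0,0,0,-0.14],[0,0,0,-0.28],[0,0,0,-0.41],[0,0,0,-0.41],[0,0,0,-0.41]]
  ]
}}

```text
time: 8.6
tool_pos: [630.4, 213.1, -21.1]
ee_rot: [[-0.974, 0.226, -0.0], [0.226, 0.974, 0.0], [0.0, 0.0, -1.0]]
ft_force: [0.2, -0.1, -0.2]
gripper_width: 63.9
grip_force: 0.0
```

Request:
{"name": "arm_command", "arguments": {
  "plan": [
    [[0,0,0,0],[0,0,0,0],[0,0,0,0],[0,0,0,0]]
  ],
  "gripper": 0.6
}}

```text
time: 9.0
tool_pos: [630.7, 213.4, -20.5]
ee_rot: [[-0.975, 0.223, 0.001], [0.223, 0.975, 0.0], [-0.001, 0.0, -1.0]]
ft_force: [-1.0, -0.3, 5.8]
gripper_width: 45.1
grip_force: 60.9
```

Run:
```python
from disc import *
find(16,(629,214),"pics/w6.png");s=r.get_state();print(s["grip_force"],s["ft_force"])
n=(np.array([508.3,49.5])-s["tool_pos"][:2]);print(s["ee_rot"].T@np.r_[n,0])
im=camera("top")[:,:,::-1];cv2.imwrite("pics/top1.png",im)
hsv=cv2.cvtColor(im,cv2.COLOR_BGR2HSV);c=hsv[176:220,183:227];m=((c[...,1]>70)&(c[...,0]<25)).astype(np.uint8)
k,l,st,ce=cv2.connectedComponentsWithStats(m);i=1+np.argmax(st[1:,4]);print(ce[i]+[183,176],onz(camera_params("top"),ce[i]+[183,176],6))
```

```text
tcp [630.7 213.4 -20.5] w 45.1 y-az 77.1
px [321.3 300.5] 58.3 world [628.5 215.3  16. ] in tool [  2.5   1.3 -36.5]
60.87810516357422 [-0.81209386 -1.14706325  5.01054086]
[ 8.27264344e+01 -1.87079290e+02 -8.89043249e-02]
[202.74093264 203.42487047] [618.49576834 217.83758689   6.        ]
```

Request:
{"name": "arm_command", "arguments": {
  "plan": [
    [[0,0,-0.05,0],[0,0,-0.1,0],[0.02,-0.045,-0.1,0],[0.04,-0.09,-0.1,0],[0.06,-0.135,-0.1,0]]
  ]
}}

```text
time: 9.6
tool_pos: [540.8, 93.8, 79.2]
ee_rot: [[-0.975, 0.222, 0.001], [0.222, 0.975, -0.0], [-0.001, 0.0, -1.0]]
ft_force: [0.1, -1.0, -0.3]
gripper_width: 45.0
grip_force: 61.3
```

Request:
{"name": "arm_command", "arguments": {
  "plan": [
    [[0.0125,-0.033,0,0],[0.02,-0.053,0,0],[0.02,-0.053,0,0],[0.02,-0.053,0,0],[0.02,-0.053,0,0]]
  ]
}}

```text
time: 10.1
tool_pos: [511.5, 49.2, 79.0]
ee_rot: [[-0.975, 0.221, 0.001], [0.221, 0.975, 0.001], [-0.001, 0.001, -1.0]]
ft_force: [0.0, 0.7, -0.8]
gripper_width: 45.0
grip_force: 61.3
```

Run:
```python
from disc import *
find(116,None,"pics/w7.png");s=r.get_state();print(s["grip_force"],s["ft_force"])
n=(np.array([510.5,47.7])-s["tool_pos"][:2]);print(s["ee_rot"].T@np.r_[n,0])
im=camera("scene")[:,:,::-1];cv2.imwrite("pics/s1.png",cv2.resize(im[150:300,230:430],(800,600),interpolation=cv2.INTER_CUBIC))
```

```text
tcp [511.5  49.2  79. ] w 45.0 y-az 77.2
px [527.3  75.7] 43.5 world [439.5 142.6 116. ] in tool [ 90.8  75.3 -37. ]
px [320.  265.9] 86.3 world [493.7  53.9 116. ] in tool [ 18.4   0.8 -37. ]
px [ 17. 262.] 32.8 world [464.4 -68.  116. ] in tool [  20.  -124.7  -37.2]
61.29775643348694 [ 0.14378844 -1.12191037 -0.76126109]
[ 0.59074805 -1.66180726 -0.0019419 ]
```

View pics/s1.png

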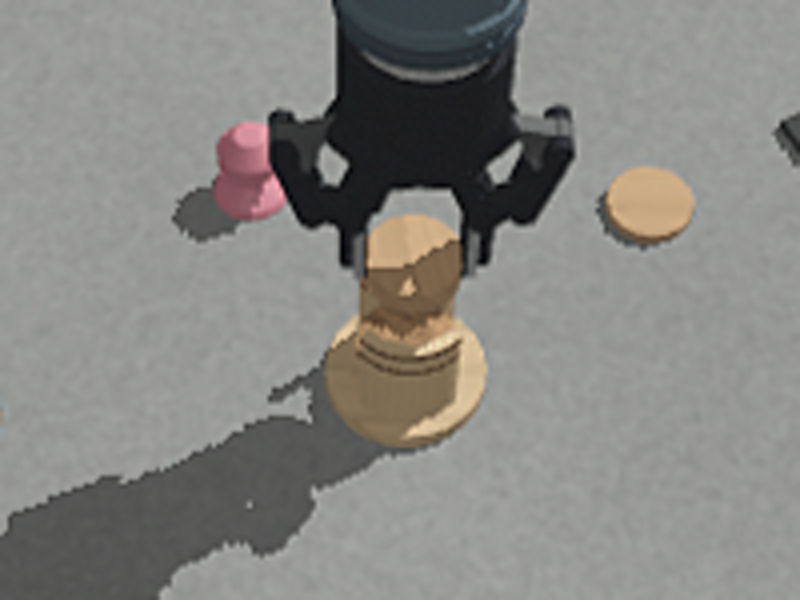

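The scene crop shows the disc held level over the tube. The disc's top face is centred at about (414,254) and the foot at about (406,367). I'll compare the two with the calibration.

Run:
```python
from h import *
P=camera_params("scene");g=lambda x,y:(230+x/4,150+y/4)
for z in (114,116,118):print(onz(P,g(414,254),z).round(1))
print(onz(P,g(406,367),12).round(1))
```

```text
[511.9  50.5 114. ]
[513.2  50.  116. ]
[514.6  49.6 118. ]
[511.5  50.1  12. ]
```

Request:
{"name": "arm_command", "arguments": {
  "plan": [
    [[0.001,-0.001,0.01,0],[0.001,-0.001,0.02,0],[0.001,-0.001,0.024,0],[0.001,-0.001,0.027,0],[0.001,-0.001,0.027,0]]
  ]
}}

```text
time: 10.7
tool_pos: [509.0, 46.9, 51.3]
ee_rot: [[-0.975, 0.222, -0.001], [0.222, 0.975, -0.0], [0.001, -0.0, -1.0]]
ft_force: [0.0, 0.3, -0.7]
gripper_width: 45.2
grip_force: 61.3
```

Request:
{"name": "arm_command", "arguments": {
  "plan": [
    [[0,0,0.005,0],[0,0,0.01,0],[0,0,0.015,0],[0,0,0.02,0],[0,0,0.023,0]]
  ]
}}

```text
time: 11.2
tool_pos: [509.1, 46.9, 28.3]
ee_rot: [[-0.975, 0.222, -0.001], [0.222, 0.975, -0.0], [0.001, -0.0, -1.0]]
ft_force: [-0.1, -0.2, -0.5]
gripper_width: 45.1
grip_force: 61.3
```

Request:
{"name": "arm_command", "arguments": {
  "plan": [
    [[0,0,0.001,0],[0,0,0.002,0],[0,0,0.003,0],[0,0,0.004,0],[0,0,0.005,0]]
  ]
}}

```text
time: 11.7
tool_pos: [509.5, 47.0, 23.9]
ee_rot: [[-0.975, 0.222, 0.0], [0.222, 0.975, 0.0], [-0.0, 0.0, -1.0]]
ft_force: [0.4, 0.4, -0.4]
gripper_width: 45.0
grip_force: 61.3
```

Request:
{"name": "arm_command", "arguments": {
  "plan": [
    [[0,0,0.002,0],[0,0,0.003,0],[0,0,0.004,0],[0,0,0.005,0],[0,0,0.005,0]]
  ]
}}

```text
time: 12.2
tool_pos: [509.3, 46.9, 18.8]
ee_rot: [[-0.975, 0.222, -0.0], [0.222, 0.975, -0.0], [0.0, -0.0, -1.0]]
ft_force: [-0.5, -0.4, 0.2]
gripper_width: 44.8
grip_force: 61.3
```

Request:
{"name": "arm_command", "arguments": {
  "plan": [
    [[0,0,0.001,0],[0,0,0.002,0],[0,0,0.003,0],[0,0,0.003,0]]
  ]
}}

```text
time: 12.6
tool_pos: [509.6, 46.9, 17.3]
ee_rot: [[-0.975, 0.222, 0.0], [0.222, 0.975, -0.0], [-0.0, 0.0, -1.0]]
ft_force: [-5.0, -0.6, 18.3]
gripper_width: 45.1
grip_force: 63.4
```

Contact at TCP z 17.3 puts the disc bottom near 38 mm. I'll relieve the load, open, then probe the disc top.

Request:
{"name": "arm_command", "arguments": {
  "plan": [
    [[0,0,-0.0015,0],[0,0,-0.0015,0]]
  ]
}}

```text
time: 12.8
tool_pos: [509.6, 47.0, 17.6]
ee_rot: [[-0.975, 0.222, 0.001], [0.222, 0.975, 0.0], [-0.001, 0.0, -1.0]]
ft_force: [0.1, -0.6, 0.1]
gripper_width: 44.9
grip_force: 61.4
```

Request:
{"name": "arm_command", "arguments": {
  "plan": [
    [[0,0,0,0],[0,0,0,0],[0,0,0,0]]
  ],
  "gripper": 0.25
}}

```text
time: 13.1
tool_pos: [509.3, 46.9, 17.2]
ee_rot: [[-0.975, 0.222, -0.0], [0.222, 0.975, -0.0], [0.0, -0.0, -1.0]]
ft_force: [0.5, 0.4, 0.4]
gripper_width: 64.2
grip_force: 0.0
```

Request:
{"name": "arm_command", "arguments": {
  "plan": [
    [[0,0,-0.04,0],[0,0,-0.08,0],[0,0,-0.12,0],[0,0,-0.16,0],[0,0,-0.187,0]]
  ]
}}

```text
time: 13.6
tool_pos: [510.3, 47.0, 207.2]
ee_rot: [[-0.975, 0.222, 0.003], [0.222, 0.975, 0.0], [-0.003, 0.001, -1.0]]
ft_force: [0.4, 1.0, -0.4]
gripper_width: 64.4
grip_force: 0.0
```

Request:
{"name": "arm_command", "arguments": {
  "plan": [
    [[0,0,0,0],[0,0,0,0],[0,0,0,0]]
  ]
}}

```text
time: 13.9
tool_pos: [508.4, 46.8, 203.1]
ee_rot: [[-0.975, 0.222, -0.002], [0.222, 0.975, -0.0], [0.002, -0.001, -1.0]]
ft_force: [-0.3, -0.1, -1.5]
gripper_width: 63.8
grip_force: 0.0
```

Run:
```python
from disc import *
find(54,None,"pics/w8.png");s=r.get_state()
im=cv2.imread("pics/w8.png");cv2.imwrite("pics/w8c.png",cv2.resize(im[120:340,190:450],None,fx=2.5,fy=2.5,interpolation=cv2.INTER_CUBIC))
for X in([434.8,208.5],[479,-184]):
    print((s["ee_rot"].T@np.r_[np.array(X)-s["tool_pos"][:2],0]).round(1))
```

```text
tcp [508.4  46.8 203.1] w 63.8 y-az 77.2
px [459.3 105.4] 26.5 world [436.1 190.   54. ] in tool [101.9 123.7 149.2]
px [609. 175.] 31.4 world [527.4 318.2  54. ] in tool [ 41.3 269.  149. ]
px [322.5 215. ] 43.4 world [505.4  50.4  54. ] in tool [  3.4   3.  149.1]
px [113.8 228.6] 23.4 world [ 473.7 -150.1   54. ] in tool [ -10.1 -199.6  149.3]
px [  7.7 312.5] 28.5 world [ 533.4 -291.2   54. ] in tool [ -99.7 -323.9  149.2]
px [320. 377.] 29.2 world [680.7   8.1  54. ] in tool [-177.     0.6  148.8]
px [529.5 460.5] 23.5 world [846.8 224.   54. ] in tool [-291.   247.9  148.3]
[1.076e+02 1.413e+02 1.000e-01]
[-2.260e+01 -2.316e+02  2.000e-01]
```

View pics/w8c.png

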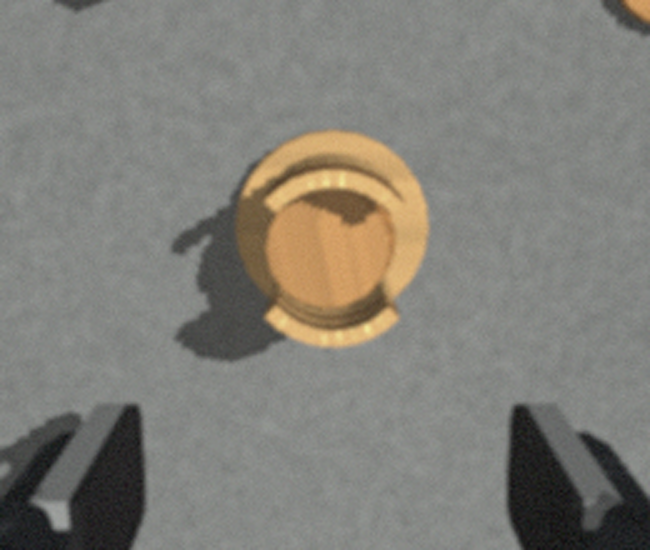

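All ten pictures are used. The disc lies flat in the tube with its top felt at about 54 mm, so one thin disc brings the stack to about 62 mm. Next I fetch the thin disc at (435,207).

Request:
{"name": "arm_command", "arguments": {
  "plan": [
    [[0.1075,0.14,0,0.75],[0.1075,0.14,0,0.75],[0.1075,0.14,0,0.75],[0.1075,0.14,0.03,0.75],[0.1075,0.14,0.07,0.75]]
  ]
}}

```text
time: 14.45
tool_pos: [435.0, 213.4, 134.9]
ee_rot: [[-0.617, 0.787, 0.003], [0.787, 0.617, 0.005], [0.002, 0.006, -1.0]]
ft_force: [0.6, 0.8, -0.6]
gripper_width: 64.1
grip_force: 0.0
```

Request:
{"name": "arm_command", "arguments": {
  "plan": [
    [[0,0,0.05,0.15],[0,0,0.07,0.3],[0,0,0.07,0.45],[0,0,0.07,0.6],[0,0,0.07,0.75]]
  ]
}}

```text
time: 14.95
tool_pos: [434.7, 206.6, 63.0]
ee_rot: [[0.092, 0.996, -0.002], [0.996, -0.092, -0.002], [-0.002, -0.002, -1.0]]
ft_force: [0.2, -0.3, -1.2]
gripper_width: 64.1
grip_force: 0.0
```

Request:
{"name": "arm_command", "arguments": {
  "plan": [
    [[0,0,0,0],[0,0,0,0],[0,0,0,0]]
  ]
}}

```text
time: 15.25
tool_pos: [435.4, 207.1, 64.1]
ee_rot: [[0.083, 0.997, -0.001], [0.997, -0.083, -0.0], [-0.0, -0.001, -1.0]]
ft_force: [0.2, 0.1, 0.0]
gripper_width: 64.0
grip_force: 0.0
```

Run:
```python
from disc import *
find(8,(435,208),"pics/w9.png")
```

```text
tcp [435.4 207.1  64.1] w 64.0 y-az -4.8
px [319.8 242.2] 34.6 world [434.9 209.6   8. ] in tool [ 2.5 -0.6 56.1]
```

Request:
{"name": "arm_command", "arguments": {
  "plan": [
    [[0.001,0,0.045,0],[0.001,0,0.075,0],[0.001,0,0.086,0],[0.001,0,0.09,0],[0.001,0,0.09,0]]
  ]
}}

```text
time: 15.8
tool_pos: [436.1, 208.3, -25.2]
ee_rot: [[0.086, 0.996, 0.0], [0.996, -0.086, 0.0], [0.0, 0.0, -1.0]]
ft_force: [-0.0, -0.2, 0.3]
gripper_width: 64.0
grip_force: 0.0
```

Request:
{"name": "arm_command", "arguments": {
  "plan": [
    [[0,0,0,0],[0,0,0,0],[0,0,0,0]]
  ],
  "gripper": 0.6
}}

```text
time: 16.1
tool_pos: [436.8, 208.8, -23.7]
ee_rot: [[0.086, 0.996, 0.002], [0.996, -0.086, 0.001], [0.001, 0.002, -1.0]]
ft_force: [-1.6, -1.4, 9.7]
gripper_width: 44.2
grip_force: 59.4
```

Request:
{"name": "arm_command", "arguments": {
  "plan": [
    [[0,0,-0.001,0],[0,0,-0.001,0],[0,0,-0.001,-0.14],[0,0,-0.001,-0.28],[0,0,-0.001,-0.42]]
  ],
  "gripper": 0.25
}}

```text
time: 16.6
tool_pos: [436.0, 208.5, -24.2]
ee_rot: [[-0.334, 0.943, 0.001], [0.943, 0.334, 0.0], [-0.0, 0.001, -1.0]]
ft_force: [-0.1, 0.3, 0.7]
gripper_width: 64.1
grip_force: 0.0
```

Request:
{"name": "arm_command", "arguments": {
  "plan": [
    [[0,0,0,-0.14],[0,0,0,-0.28],[0,0,0,-0.42],[0,0,0,-0.56],[0,0,0,-0.7]]
  ]
}}

```text
time: 17.1
tool_pos: [436.1, 208.4, -24.3]
ee_rot: [[-0.862, 0.506, 0.001], [0.506, 0.862, 0.0], [-0.001, 0.0, -1.0]]
ft_force: [0.4, 0.4, -0.3]
gripper_width: 63.9
grip_force: 0.0
```

Request:
{"name": "arm_command", "arguments": {
  "plan": [
    [[0,0,0,-0.14],[0,0,0,-0.28],[0,0,0,-0.31],[0,0,0,-0.31],[0,0,0,-0.31]]
  ]
}}

```text
time: 17.6
tool_pos: [435.8, 208.3, -24.5]
ee_rot: [[-0.974, 0.227, 0.0], [0.227, 0.974, -0.0], [-0.0, 0.0, -1.0]]
ft_force: [0.5, -1.0, 0.9]
gripper_width: 64.3
grip_force: 0.0
```

Request:
{"name": "arm_command", "arguments": {
  "plan": [
    [[0,0,0,0],[0,0,0,0],[0,0,0,0],[0,0,0,0]]
  ],
  "gripper": 0.6
}}

```text
time: 18.0
tool_pos: [435.8, 208.4, -23.9]
ee_rot: [[-0.974, 0.226, 0.0], [0.226, 0.974, -0.0], [-0.0, -0.0, -1.0]]
ft_force: [-1.9, -1.6, 10.8]
gripper_width: 44.1
grip_force: 59.4
```

Request:
{"name": "arm_command", "arguments": {
  "plan": [
    [[0,0,-0.05,0],[0,0,-0.095,0],[-0.03,-0.039,-0.095,0],[-0.06,-0.078,-0.095,0],[-0.09,-0.117,-0.095,0]]
  ]
}}

```text
time: 18.5
tool_pos: [497.9, 72.8, 71.0]
ee_rot: [[-0.974, 0.225, 0.001], [0.225, 0.974, 0.0], [-0.001, 0.0, -1.0]]
ft_force: [1.0, 0.7, -0.3]
gripper_width: 43.9
grip_force: 61.0
```

Request:
{"name": "arm_command", "arguments": {
  "plan": [
    [[-0.018,-0.0235,0,0],[-0.018,-0.0235,0,0],[-0.018,-0.0235,0,0],[-0.018,-0.0235,0,0],[-0.018,-0.0235,0,0]]
  ]
}}

```text
time: 19.0
tool_pos: [508.8, 48.8, 70.4]
ee_rot: [[-0.975, 0.222, -0.0], [0.222, 0.975, 0.001], [0.0, 0.0, -1.0]]
ft_force: [-0.4, -0.7, 0.3]
gripper_width: 43.9
grip_force: 61.0
```

Run:
```python
from h import *
s=r.get_state();print(s["tool_pos"],s["grip_force"],s["ee_rot"].T@np.r_[np.array([509.4,46.9])-s["tool_pos"][:2],0])
```

```text
[508.82169678  48.78031802  70.38784147] 61.034696102142334 [-9.82077376e-01 -1.70456829e+00 -1.19947230e-03]
```

Request:
{"name": "arm_command", "arguments": {
  "plan": [
    [[0,-0.001,0.006,0],[0,-0.001,0.012,0],[0,-0.001,0.016,0],[0,-0.001,0.019,0],[0,-0.001,0.021,0]]
  ]
}}

```text
time: 19.5
tool_pos: [508.9, 46.2, 48.9]
ee_rot: [[-0.974, 0.225, -0.0], [0.225, 0.974, -0.0], [0.0, -0.0, -1.0]]
ft_force: [0.1, -0.0, 0.2]
gripper_width: 43.9
grip_force: 61.0
```

Request:
{"name": "arm_command", "arguments": {
  "plan": [
    [[0,0,0,0]]
  ]
}}

```text
time: 19.6
tool_pos: [508.9, 46.1, 49.1]
ee_rot: [[-0.974, 0.225, -0.001], [0.225, 0.974, -0.0], [0.0, -0.0, -1.0]]
ft_force: [0.2, 0.4, -0.4]
gripper_width: 43.9
grip_force: 61.0
```

Request:
{"name": "arm_command", "arguments": {
  "plan": [
    [[0,0,0.004,0],[0,0,0.008,0],[0,0,0.012,0],[0,0,0.014,0],[0,0,0.014,0]]
  ]
}}

```text
time: 20.1
tool_pos: [508.9, 46.0, 35.0]
ee_rot: [[-0.974, 0.225, -0.001], [0.225, 0.974, -0.0], [0.001, -0.0, -1.0]]
ft_force: [-0.1, 0.0, 0.1]
gripper_width: 44.1
grip_force: 61.0
```

Request:
{"name": "arm_command", "arguments": {
  "plan": [
    [[0,0,0.001,0],[0,0,0.002,0],[0,0,0.003,0],[0,0,0.004,0],[0,0,0.004,0]]
  ]
}}

```text
time: 20.6
tool_pos: [509.1, 46.1, 31.3]
ee_rot: [[-0.974, 0.225, -0.0], [0.225, 0.974, -0.0], [0.0, -0.0, -1.0]]
ft_force: [-0.1, 0.0, -0.2]
gripper_width: 43.9
grip_force: 61.0
```

Request:
{"name": "arm_command", "arguments": {
  "plan": [
    [[0,0,0.001,0],[0,0,0.002,0],[0,0,0.002,0]]
  ]
}}

```text
time: 20.9
tool_pos: [509.3, 46.2, 30.1]
ee_rot: [[-0.974, 0.225, 0.0], [0.225, 0.974, -0.0], [-0.0, -0.0, -1.0]]
ft_force: [-2.9, -0.2, 8.9]
gripper_width: 44.0
grip_force: 62.7
```

Request:
{"name": "arm_command", "arguments": {
  "plan": [
    [[0,0,0.001,0],[0,0,0.001,0]]
  ]
}}

```text
time: 21.1
tool_pos: [509.5, 46.2, 30.0]
ee_rot: [[-0.974, 0.225, 0.001], [0.225, 0.974, -0.001], [-0.001, -0.0, -1.0]]
ft_force: [-4.9, -1.0, 20.7]
gripper_width: 43.6
grip_force: 64.2
```

Contact at the expected height: bottom about 54 mm, so the top is about 62 mm. Release and retreat.

Request:
{"name": "arm_command", "arguments": {
  "plan": [
    [[0,0,-0.0015,0],[0,0,-0.0015,0]]
  ]
}}

```text
time: 21.3
tool_pos: [509.4, 46.2, 30.2]
ee_rot: [[-0.974, 0.225, 0.001], [0.225, 0.974, 0.0], [-0.001, 0.0, -1.0]]
ft_force: [-0.6, -0.2, 6.6]
gripper_width: 43.6
grip_force: 61.6
```

Request:
{"name": "arm_command", "arguments": {
  "plan": [
    [[0,0,0,0],[0,0,0,0],[0,0,0,0]]
  ],
  "gripper": 0.25
}}

```text
time: 21.6
tool_pos: [509.1, 46.0, 29.7]
ee_rot: [[-0.974, 0.225, -0.0], [0.225, 0.974, -0.0], [0.0, -0.0, -1.0]]
ft_force: [0.0, -0.7, -0.0]
gripper_width: 64.3
grip_force: 0.0
```

Request:
{"name": "arm_command", "arguments": {
  "plan": [
    [[0,0,-0.02,0],[0,0,-0.06,0],[0,0,-0.1,0],[0,0,-0.14,0],[0,0,-0.172,0]]
  ]
}}

```text
time: 22.1
tool_pos: [509.5, 46.2, 204.1]
ee_rot: [[-0.974, 0.225, 0.002], [0.225, 0.974, 0.0], [-0.002, 0.001, -1.0]]
ft_force: [0.8, -1.1, -0.7]
gripper_width: 64.2
grip_force: 0.0
```

Request:
{"name": "arm_command", "arguments": {
  "plan": [
    [[0,0,0,0],[0,0,0,0],[0,0,0,0]]
  ]
}}

```text
time: 22.4
tool_pos: [508.2, 45.9, 200.7]
ee_rot: [[-0.974, 0.225, -0.002], [0.225, 0.974, -0.0], [0.002, -0.001, -1.0]]
ft_force: [0.5, -0.2, 0.5]
gripper_width: 63.9
grip_force: 0.0
```

Run:
```python
from disc import *
find(62,(509,48),"pics/w10.png")
a=cv2.imread("pics/w8.png").astype(int);b=cv2.imread("pics/w10.png").astype(int)
# discs left on the table: top view
im=camera("top");hsv=cv2.cvtColor(im,cv2.COLOR_RGB2HSV);m=((hsv[...,1]>70)&(hsv[...,0]<25)).astype(np.uint8)
k,l,st,ce=cv2.connectedComponentsWithStats(m)
for i in range(1,k):
    if 250<st[i,4]<2000: print(st[i,4],ce[i].round(0))
# width of the disc top in the wrist view, along rows through the slots
w=cv2.cvtColor(b.astype(np.uint8),cv2.COLOR_BGR2GRAY)
for v in(210,214,218): print(v,w[v,285:360].tolist())
```

```text
tcp [508.2  45.9 200.7] w 63.9 y-az 77.0
px [323.5 215.5] 43.8 world [503.9  50.7  62. ] in tool [  5.    3.8 138.7]
809 [311. 154.]
468 [420. 198.]
638 [481. 244.]
271 [137. 242.]
467 [399. 275.]
210 [85, 95, 93, 90, 95, 90, 93, 93, 94, 89, 96, 90, 91, 107, 136, 154, 163, 160, 162, 163, 163, 163, 165, 160, 162, 163, 162, 164, 163, 164, 166, 165, 163, 164, 164, 166, 165, 166, 166, 164, 168, 167, 167, 159, 158, 164, 167, 167, 165, 169, 166, 165, 163, 165, 169, 168, 169, 171, 163, 152, 141, 134, 138, 156, 174, 175, 176, 175, 178, 178, 180, 179, 180, 176, 176]
214 [90, 94, 91, 98, 94, 93, 95, 95, 95, 95, 95, 107, 136, 156, 171, 166, 166, 158, 163, 164, 162, 163, 164, 165, 161, 163, 161, 166, 165, 163, 163, 165, 162, 164, 169, 168, 163, 166, 162, 167, 162, 164, 167, 164, 165, 167, 163, 163, 165, 164, 164, 167, 163, 159, 164, 163, 167, 161, 160, 166, 161, 153, 141, 147, 153, 170, 169, 173, 170, 170, 170, 171, 173, 172, 173]
218 [83, 92, 96, 96, 100, 91, 97, 98, 93, 97, 99, 132, 150, 159, 158, 161, 160, 160, 162, 157, 160, 159, 158, 165, 159, 163, 161, 162, 160, 164, 160, 163, 166, 166, 159, 162, 162, 162, 164, 162, 163, 162, 160, 161, 166, 164, 165, 166, 164, 163, 163, 167, 167, 159, 165, 162, 162, 162, 168, 165, 165, 143, 131, 142, 164, 176, 177, 179, 174, 179, 180, 178, 178, 180, 185]
```

```bash
python3 -c "
from cell import r
print(r.finish_job())"
```

```text
the job is handed in; nothing more can be done
None
```

I stacked one thick and one thin disc in the tube and handed the job in at about 22 s: by feel the top is about 62 mm up, between the lines, the other two discs are untouched on the table, and the verdict was not shown.

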